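Hold the press lever level over its assembly cradle

ROBOT

A 6-joint arm with a two-finger parallel gripper is mounted at the origin on the work surface. World frame = base frame: x ahead of the robot, y to its left, z up, the work surface at z = 0. Lengths are in m, angles in rad, forces in N, time in s.
With the tool pointing down it reaches from about 0.325 to 0.9 m from the base axis. Payload 6.1 kg.
Tool frame: the origin (TCP) lies between the finger pads; the fingertips stand 25 mm ahead of it and the grasp point (between the pads) lies 6 mm ahead of it (arm.tip_extent is the distance from the TCP to the fingertips, in m); z points along the fingers, y is the direction in which the jaws open and shut (so a half turn about z gives the same grasp; the last joint's range is limited). The gripper opens to 87 mm and grips with 3 to 60 N. Pads are 19 mm wide; open, the fingers measure 117 mm over their backs; the gripper's body (75 mm by 190 mm) begins 51 mm behind the grasp point.
Start: joints at [1.04, 0.22, 1.526, -0, 1.395, -0.126], TCP at [0.246, 0.574, 0.248] pointing down, gripper open.
Joint ranges: [-2.98, 2.98], [-0.91, 2.08], [0.09, 2.57], [-1.24, 4.39], [0.2, 2.65], [-2.68, 2.68]. Speed limits (rad/s): [2.57, 2.57, 3.01, 3.14, 3.14, 3.14].

INTERFACE

Orientations are given as a unit quaternion [x, y, z, w].
In Python, from rig import status, eyes, arm gives the robot as it stands.
- The arm moves only by the shell command python3 -m crank 'ROWS' [FORCE]. ROWS is JSON, a list of rows, each an object of numbers: "dx", "dy", "dz": the shift along the world's x, y, z in cm; "rx", "ry", "rz": the turn, a rotation vector about the world's x, y, z in rad; "claw": the finger opening in cm, from 0 to 8.7. In form: [{"dx": .., "dy": .., "dz": .., "rx": .., "ry": .., "rz": .., "claw": ..}, ...]. A call has 1 to 20 rows; each row is the pose to reach, as a shift and turn from the pose measured when the call began; what a row does not reach only later rows make up. A row lasts 1/12 s, in which the tool goes at most 41.7 mm and 7.16 degrees, less where a joint would pass 70% of its speed; a pose out of reach is approached as far as the arm can. A call with a gripper value outside its range is refused whole. The fingers move at their own pace and stop on an object; FORCE is the grip in N (left out, the last holds). Time passes only in rows, so rows that repeat a pose let the fingers close. It gives the time, the measured TCP pose, the force and the opening at its end, in the units of the state.
- status.state(): the state, without advancing time (a new reading comes with each control period).
- eyes.capture(name): name is "scene" or "top" or "wrist"; returns (picture, depth): 480x640x3 uint8, blue, green, red; 480x640 float32, m along the optical axis (not along the pixel's ray), 0 where there is no reading.
- eyes.camera_info(name): a dict with "K" (3x3 intrinsics, pixels), "D" ([k1, k2, p1, p2, k3] as OpenCV has them; the pictures are not rectified), "world_to_cam" (4x4, takes a point from world to camera coordinates); the wrist camera has in their place "T_tool_cam" (4x4, takes a point from camera to tool coordinates, whose origin is the TCP and whose axes are the flange's). Camera axes: x right, y down, z forward; pixel columns grow to the right and rows downward; lengths in m; the calibration is good to about 2 mm. A picture is of the moment at which its call begins: read the wrist's pose just before it. camera_info takes no time and is no camera call.
- arm.finish_job(): hands the job in, once; it reports no verdict.
The state is a dict: "time_s": time; "joints": joint angles; "dq": joint speeds; "effort": joint torques, N m; "tcp_pos": TCP position; "orientation": TCP orientation; "force": force on the tool from outside, world axes, zero at the start; "moment": the same for the moment, N m; "opening": finger opening in m.
Only numpy, scipy, OpenCV 4.12 (cv2) and the standard library are available. Lean on these libraries where they do the work, as an engineer would, in place of code of your own. Each camera call takes 0.05 s, during which the arm holds its last target.

TASK

Clear the assembly cradle by hanging the tin pail that stands on it by its bail on the hook of the stand, and let go of it. Then pick up the hub-heavy press lever by its balance point and hold it level and still above the cradle, the middle of its hub over the middle of the round cup and its bar over the fork, with the hub's underside about 4 cm above the cup's rim and the lever touching nothing but the gripper; finish while still holding it there, do not set it down or let go. Leave the other things on the bench where they are.

Things in the scene. Friction and masses are not known exactly. Their poses are not given: they have to be found in the camera images.
- tin: Bare-metal pail, 80 mm wide, 50 mm high, 0.12 to 0.21 kg, standing on the cradle between cup and fork. Origin: centre of its underside, z up. A stiff bail of 6 mm wire that does not swing: uprights at y = +-44 mm and a straight level top bar along y, -45 to +45 mm, 127 mm above the underside. The window under the bar is 84 mm wide, 74 mm high.
- tin_bail (a point): Middle of the bail's top bar (wire centre), axes as the pail's; the bar runs along y. Pinch the bar from above 28 mm from this middle, on either side: that leaves the middle free for the hook.
- hook_stand: Fixed stand: dark wooden foot 150 x 100 x 16 mm, dark steel post 12 x 14 mm at x = +62 mm, and a flat hook arm 12 mm wide, 4 mm thick, running level from the post's top towards -x to an upturned tip at x = -52 mm that rises 18 mm above the arm. Origin on the bench below the middle of the arm, z up.
- hook_arm (a point): Middle of the hook arm's upper face, 204 mm above the bench; axes as the stand's. The bail's bar rests here across the arm (along y): bring it from beyond the tip with the tip inside the bail's window, move along +x over the tip, lower. Here the pail clears post and foot.
- lever: Offset press lever, dark steel, 0.65 to 0.89 kg, lying level on the bench. Upright hub, 44 mm in diameter and 44 mm high, dark bore on top; a straight bar 12 mm wide, 16 mm high runs from it along +x, 14 to 30 mm above the underside, x = 22 to 212 mm; a black ball 44 mm in diameter at x = 230 mm. Origin: centre of the hub's underside, z up.
- lever_balance (a point): Balance point (centre of mass) of the lever, inside the bar: 58 mm from the hub's axis towards the ball (36 mm from the hub's surface), 22 mm above the underside. Grip the bar here, across its 12 mm width.
- lever_bar (a point): Point on the bar's centre line 160 mm from the hub's axis, 22 mm above the underside: the part that belongs over the fork.
- cradle: Fixed cast-metal assembly cradle: board 250 x 100 x 15 mm, along its x axis a round cup at x = -80 mm and a fork at x = +80 mm. Origin at the centre of its underside, z up. The pail stands on the board about 12 mm from the middle towards the fork.
- cradle_cup (a point): Centre of the round cup's mouth, level with its rim, 70 mm above the bench. Cup: outer diameter 62 mm, inner 52 mm, 12 mm deep. The lever's hub belongs over it.
- cradle_fork (a point): Middle of the fork between the tops of its two prongs, 92 mm above the bench. The fork is 14 mm thick along x and 60 mm wide along y, its notch 20 mm wide and 20 mm deep. The lever's bar belongs over it.
- oilstone: Bystander: grey sharpening stone 150 x 50 x 22 mm; origin at the centre of its underside.
- offcut: Bystander: small wood offcut 30 x 45 x 25 mm; origin at the centre of its underside.
- jar: Bystander: amber jar 70 mm in diameter, 80 mm high; origin at the centre of its underside.
- hammer: Bystander: hammer lying on the bench.
- straightedge: Bystander: steel straightedge 300 x 32 x 8 mm; origin at the centre of its underside.
- pot: Bystander: white ceramic cup 84 mm in diameter, 100 mm high; origin at the centre of its underside.
- puck: Bystander: brass disc 48 mm in diameter, 20 mm high; origin at the centre of its underside.

How it is judged:
By the outcome, as a careful person would: the job done as asked, in the order asked, and still so for the second after the job is handed in, while the arm keeps its last pose, push and grip.
It also fails if it takes over 67 s, if anything falls off the work surface, if the arm or the gripper's body presses on something with over 40 N, if the wrist force passes 120 N, or if a joint passes its speed limit or range.

## Working session

There is one attempt and no reset: what is moved stays moved. The work goes in short steps, Python scripts to look and compute and a shell command to move; the robot and the scene stay as the last step left them, time stands still between calls to the robot, and variables do not carry over. Pictures are saved under pics/ and viewed, and the job is handed in when it is done.

```bash
ls; mkdir -p pics
cat > h.py <<'E'
import numpy as np, cv2
from rig import status, eyes, arm
from scipy.spatial.transform import Rotation as R
def cam(name):
    ci=eyes.camera_info(name); K=np.array(ci["K"]);D=np.array(ci["D"])
    if name=="wrist":
        s=status.state(); T=np.eye(4);T[:3,:3]=R.from_quat(s["orientation"]).as_matrix();T[:3,3]=s["tcp_pos"]
        c2w=T@np.array(ci["T_tool_cam"])
    else: c2w=np.linalg.inv(np.array(ci["world_to_cam"]))
    return K,D,c2w
def rays(px,c):
    K,D,M=c; u=cv2.undistortPoints(np.array(px,float).reshape(-1,1,2),K,D).reshape(-1,2)
    d=np.c_[u,np.ones(len(u))]@M[:3,:3].T
    return M[:3,3],d
def onplane(px,c,z):
    o,d=rays(px,c); return o+d*((z-o[2])/d[:,2])[:,None]
def depthpt(px,c,dep):
    o,d=rays(px,c); px=np.array(px,int).reshape(-1,2); return o+d*dep[px[:,1],px[:,0]][:,None]
def proj(P,c):
    K,D,M=c; W=np.linalg.inv(M); r=cv2.Rodrigues(W[:3,:3])[0]
    return cv2.projectPoints(np.array(P,float).reshape(-1,1,3),r,W[:3,3],K,D)[0].reshape(-1,2)
def grab(name,fn):
    c=cam(name); p,d=eyes.capture(name); cv2.imwrite(f"pics/{fn}.png",p); np.savez(f"pics/{fn}.npz",p=p,d=d,K=c[0],D=c[1],M=c[2]); return p,d,c
def load(fn):
    z=np.load(f"pics/{fn}.npz"); return z["p"],z["d"],(z["K"],z["D"],z["M"])
E
python3 - <<'E'
from h import *
s=status.state();print(s)
for n in("scene","top","wrist"):
    p,d,c=grab(n,n+"0"); print(n,c[2].round(3).tolist())
E
```

```text
pics
{'time_s': 0.0, 'joints': array([ 1.03987464e+00,  2.21245737e-01,  1.52761698e+00,  1.61825770e-05,
        1.39472886e+00, -1.26095406e-01]), 'dq': array([-1.53187705e-03, -3.01983545e-05,  5.63114272e-04, -1.15691699e-03,
       -4.66202772e-06, -1.12791135e-03]), 'effort': array([-2.06185105e-03, -4.94630885e+01, -3.87363267e+01,  6.97637186e-02,
        5.73826453e-02, -1.85678364e-04]), 'tcp_pos': array([0.24585923, 0.57397435, 0.24642198]), 'orientation': array([ 2.01035084e-01,  9.79583532e-01, -9.43445161e-04, -3.29996800e-04]), 'force': array([-0.38195495, -1.21302115,  0.05490168]), 'moment': array([ 0.00026065, -0.00714393,  0.01746266]), 'opening': 0.0868519748936866}
scene [[0.193, 0.664, -0.722, 1.427], [0.981, -0.138, 0.135, -0.184], [-0.01, -0.735, -0.679, 0.977], [0.0, 0.0, 0.0, 1.0]]
top [[-0.009, -0.98, 0.197, 0.283], [-1.0, 0.01, 0.003, -0.002], [-0.005, -0.197, -0.98, 1.525], [0.0, 0.0, 0.0, 1.0]]
wrist [[0.394, 0.882, 0.257, 0.175], [0.919, -0.377, -0.113, 0.604], [-0.003, 0.281, -0.96, 0.384], [0.0, 0.0, 0.0, 1.0]]
```

View pics/scene0.png

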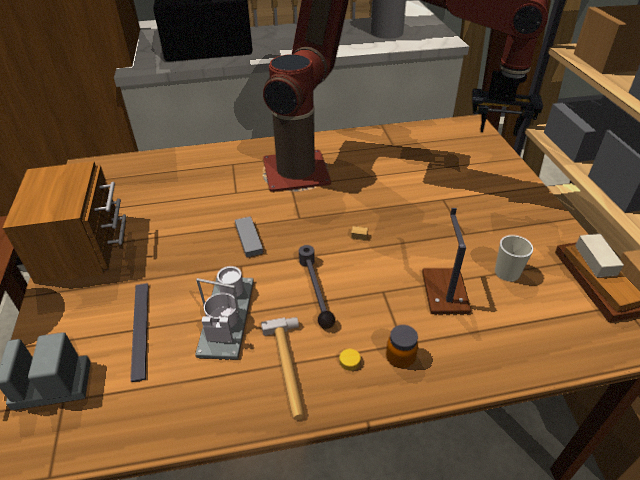

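View pics/top0.png

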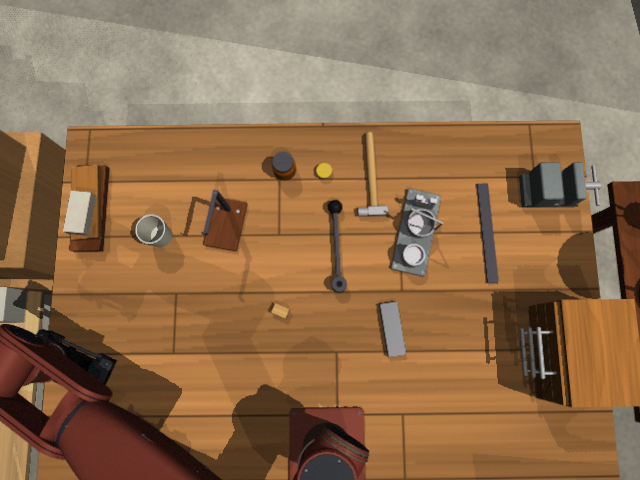

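View pics/wrist0.png

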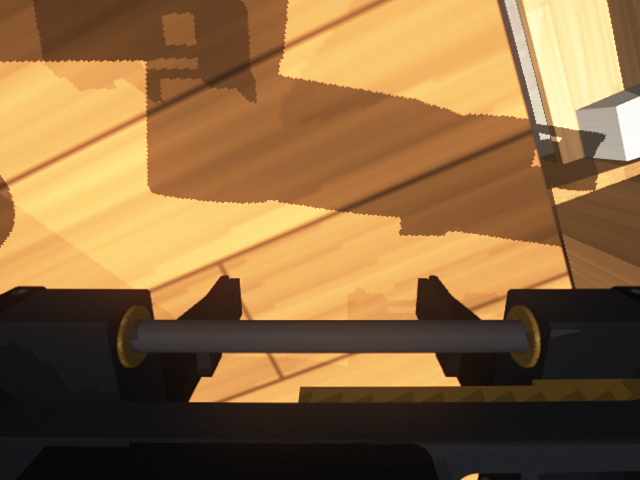

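Top view: cradle with pail at about (417,230), lever hub (339,284) and ball (335,206), stand (225,220) with the hook arm near (212,210). Now I'll zoom in.

Run:
```python
from h import *
p,d,c=load("top0")
a=cv2.resize(p[180:300,385:465],None,fx=5,fy=5,interpolation=cv2.INTER_CUBIC)
b=cv2.resize(p[180:260,195:255],None,fx=6,fy=6,interpolation=cv2.INTER_CUBIC)
o=np.zeros((600,800,3),np.uint8);o[:600,:400]=a;o[:480,420:780]=b;cv2.imwrite("pics/z1.png",o)
p,d,c=load("scene0")
a=cv2.resize(p[255:365,185:265],None,fx=5,fy=5,interpolation=cv2.INTER_CUBIC)
b=cv2.resize(p[200:320,415:475],None,fx=5,fy=5,interpolation=cv2.INTER_CUBIC)
o=np.zeros((600,800,3),np.uint8);o[:550,:400]=a;o[:600,420:720]=b;cv2.imwrite("pics/z2.png",o)
```

```text
(no output)
```

View pics/z1.png

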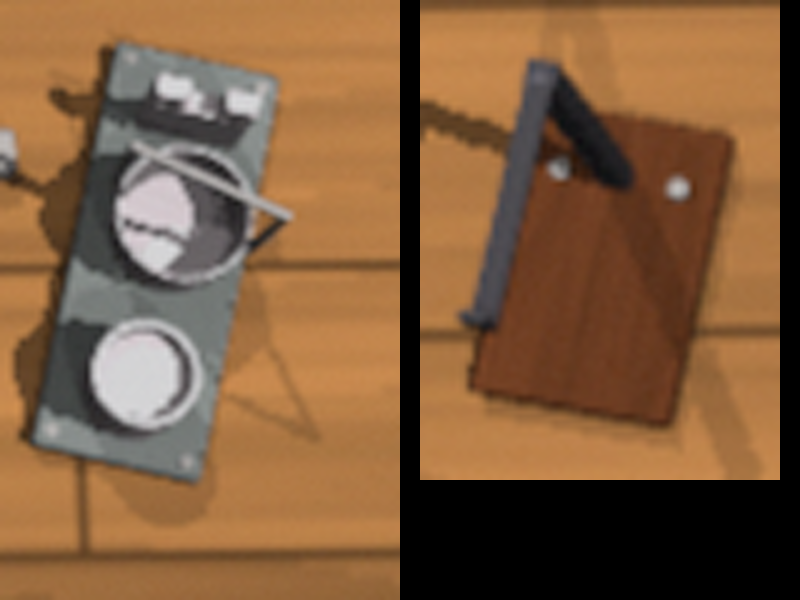

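View pics/z2.png

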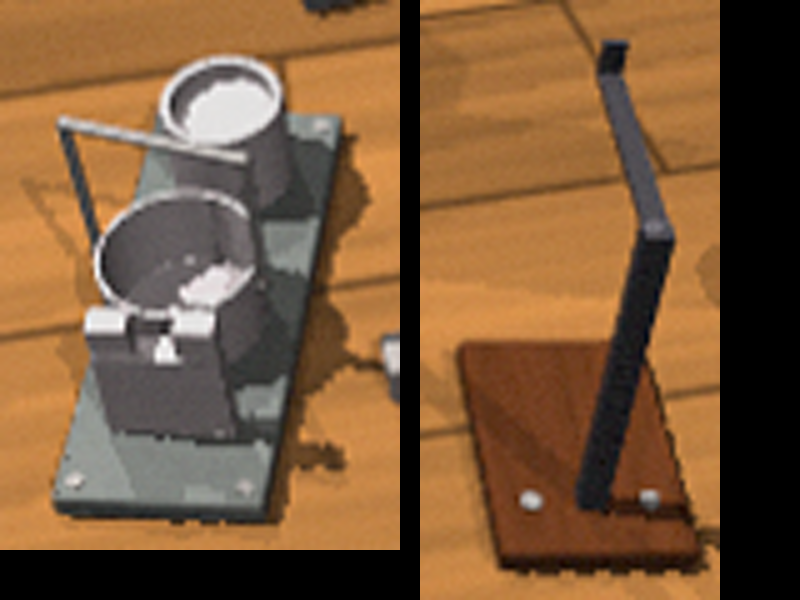

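Run:
```python
from h import *
def zt(l,x0,y0,f): return [((x+.5)/f-.5+x0,(y+.5)/f-.5+y0) for x,y in l]
t=load("top0")[2]; s=load("scene0")[2]
def show(n,pt,ps,z):
    A=onplane(pt,t,z);B=onplane(ps,s,z) if ps else None
    print(n,"top",A[:,:2].round(4).tolist(),"scene",None if ps is None else B[:,:2].round(4).tolist())
show("bail ends",zt([(133,147),(290,217)],385,180,5),zt([(63,122),(244,157)],185,255,5),.142)
show("board corners",zt([(118,42),(278,78),(200,480),(33,440)],385,180,5),None,.015)
show("cup rim c",zt([(145,374)],385,180,5),zt([(222,107)],185,255,5),.070)
show("fork top",zt([(175,88),(243,102)],385,180,5),zt([(106,323),(193,323)],185,255,5),.092)
show("arm: post end, tip",zt([(543,72),(480,310)],195-70,180,6) and zt([(123,72),(62,310)],195,180,6),zt([(235,229),(190,80)],415,200,5),.204)
show("foot corners (+x-y, -x-y, -x+y)",zt([(313,134),(250,422),(52,388)],195,180,6),None,.016)
p,d,c=load("top0")
hsv=cv2.cvtColor(p,cv2.COLOR_BGR2HSV)
m=((hsv[...,2]<95)).astype(np.uint8); m[:190]=0;m[300:]=0;m[:,:320]=0;m[:,352:]=0
n,l,st,ce=cv2.connectedComponentsWithStats(m);print(st,ce)
b=cv2.resize(p[190:300,310:365],None,fx=5,fy=5,interpolation=cv2.INTER_CUBIC)
q,_,_=load("scene0")
e=cv2.resize(q[240:335,290:345],None,fx=5,fy=5,interpolation=cv2.INTER_CUBIC)
o=np.zeros((560,560,3),np.uint8);o[:550,:275]=b;o[:475,280:555]=e;cv2.imwrite("pics/z3.png",o)
```

```text
bail ends top [[0.6309, -0.2371], [0.5911, -0.3202]] scene [[0.5935, -0.3167], [0.6323, -0.2361]]
board corners top [[0.7275, -0.2525], [0.7042, -0.3469], [0.4644, -0.289], [0.4886, -0.1934]] scene None
cup rim c top [[0.5178, -0.2505]] scene [[0.5273, -0.2491]]
fork top top [[0.6775, -0.2708], [0.6689, -0.3088]] scene [[0.6744, -0.3076], [0.6822, -0.2689]]
arm: post end, tip top [[0.6677, 0.2836], [0.562, 0.3065]] scene [[0.6707, 0.2847], [0.5662, 0.3055]]
foot corners (+x-y, -x-y, -x+y) top [[0.6895, 0.2289], [0.5451, 0.2568], [0.5629, 0.354]] scene None
[[     0      0    640    480 306272]
 [   324    200     22     93    925]
 [   323    205      1      2      2]
 [   327    278      1      1      1]] [[319.45398535 239.47580255]
 [334.72       247.54378378]
 [323.         205.5       ]
 [327.         278.        ]]
```

View pics/z3.png

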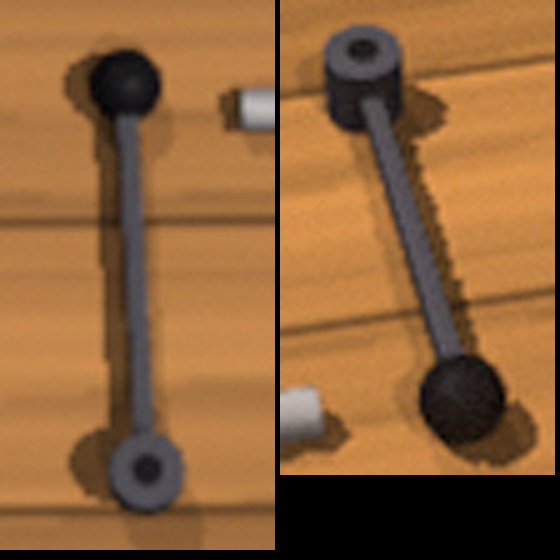

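Positions from the two views agree to a few mm. The bail middle is about (0.612,-0.278), with pail yaw near -25°. The cradle is at (0.596,-0.2705), yaw -13.9°. The hook is about (0.611,0.296), yaw -11.5°. Next I'll move above the bail.

```bash
python3 -m crank '[{"dx":1,"dy":-2,"dz":2,"rz":-0.05},{"dx":3,"dy":-6,"dz":4,"rz":-0.15},{"dx":4.6,"dy":-10,"dz":5,"rz":-0.23},{"dx":6.2,"dy":-13.5,"dz":5,"rz":-0.31},{"dx":7.7,"dy":-17,"dz":5,"rz":-0.39},{"dx":9.3,"dy":-20.5,"dz":5,"rz":-0.46},{"dx":11,"dy":-24,"dz":5,"rz":-0.54},{"dx":12.5,"dy":-27.5,"dz":5,"rz":-0.61},{"dx":14,"dy":-31,"dz":5,"rz":-0.68},{"dx":15.7,"dy":-34.5,"dz":5,"rz":-0.75},{"dx":17.4,"dy":-38,"dz":5,"rz":-0.82},{"dx":19,"dy":-41.5,"dz":5,"rz":-0.89},{"dx":20.6,"dy":-45,"dz":5,"rz":-0.96},{"dx":22.2,"dy":-48.5,"dz":5,"rz":-1.03},{"dx":23.8,"dy":-52,"dz":5,"rz":-1.1},{"dx":25.4,"dy":-55.5,"dz":5,"rz":-1.17},{"dx":27,"dy":-59,"dz":5,"rz":-1.24},{"dx":28.6,"dy":-62.5,"dz":5,"rz":-1.31},{"dx":30.2,"dy":-66,"dz":5,"rz":-1.38},{"dx":31.8,"dy":-69.5,"dz":5,"rz":-1.45}]'
```

```text
validation failed for argument at $[0]...
```

```bash
python3 -m crank '[{"dx":0,"dy":0,"dz":2,"rx":0,"ry":0,"rz":0,"claw":8.0}]'; python3 -m crank --help | head -20
```

```text
time_s: 0.23
tcp_pos: [0.2447, 0.572, 0.2617]
orientation: [0.201, 0.98, -0.005, -0.002]
force: [-1.2, -1.1, -1.1]
opening: 0.0847invalid input: not JSON, or not a number
```

```bash
python3 -m crank '[{"dx":1,"dy":-2,"dz":1,"rx":0,"ry":0,"rz":-0.05,"claw":6},{"dx":3,"dy":-6,"dz":3,"rx":0,"ry":0,"rz":-0.15,"claw":6},{"dx":4.6,"dy":-10,"dz":3,"rx":0,"ry":0,"rz":-0.23,"claw":6},{"dx":6.2,"dy":-13.5,"dz":3,"rx":0,"ry":0,"rz":-0.31,"claw":6},{"dx":7.7,"dy":-17,"dz":3,"rx":0,"ry":0,"rz":-0.39,"claw":6},{"dx":9.3,"dy":-20.5,"dz":3,"rx":0,"ry":0,"rz":-0.46,"claw":6},{"dx":11,"dy":-24,"dz":3,"rx":0,"ry":0,"rz":-0.54,"claw":6},{"dx":12.5,"dy":-27.5,"dz":3,"rx":0,"ry":0,"rz":-0.61,"claw":6},{"dx":14,"dy":-31,"dz":3,"rx":0,"ry":0,"rz":-0.68,"claw":6},{"dx":15.7,"dy":-34.5,"dz":3,"rx":0,"ry":0,"rz":-0.75,"claw":6},{"dx":17.4,"dy":-38,"dz":3,"rx":0,"ry":0,"rz":-0.82,"claw":6},{"dx":19,"dy":-41.5,"dz":3,"rx":0,"ry":0,"rz":-0.89,"claw":6},{"dx":20.6,"dy":-45,"dz":3,"rx":0,"ry":0,"rz":-0.96,"claw":6},{"dx":22.2,"dy":-48.5,"dz":3,"rx":0,"ry":0,"rz":-1.03,"claw":6},{"dx":23.8,"dy":-52,"dz":3,"rx":0,"ry":0,"rz":-1.1,"claw":6},{"dx":25.4,"dy":-55.5,"dz":3,"rx":0,"ry":0,"rz":-1.17,"claw":6},{"dx":27,"dy":-59,"dz":3,"rx":0,"ry":0,"rz":-1.24,"claw":6},{"dx":28.6,"dy":-62.5,"dz":3,"rx":0,"ry":0,"rz":-1.31,"claw":6},{"dx":30.2,"dy":-65,"dz":3,"rx":0,"ry":0,"rz":-1.38,"claw":6},{"dx":31,"dy":-67,"dz":3,"rx":0,"ry":0,"rz":-1.45,"claw":6}]'
```

```text
time_s: 1.9
tcp_pos: [0.5556, -0.1007, 0.2912]
orientation: [0.802, 0.598, -0.003, -0.004]
force: [0.2, 0.6, 0.7]
opening: 0.0602
```

Run:
```python
from h import *
s=status.state();print(s["joints"].round(3),s["tcp_pos"],R.from_quat(s["orientation"]).as_matrix().round(3).tolist())
grab("wrist","w1")
```

```text
[-3.190e-01  5.800e-02  1.625e+00  1.000e-03  1.469e+00 -3.000e-02] [ 0.55557476 -0.10072756  0.29115724] [[0.285, 0.958, -0.009], [0.958, -0.285, 0.004], [0.001, -0.01, -1.0]]
```

View pics/w1.png

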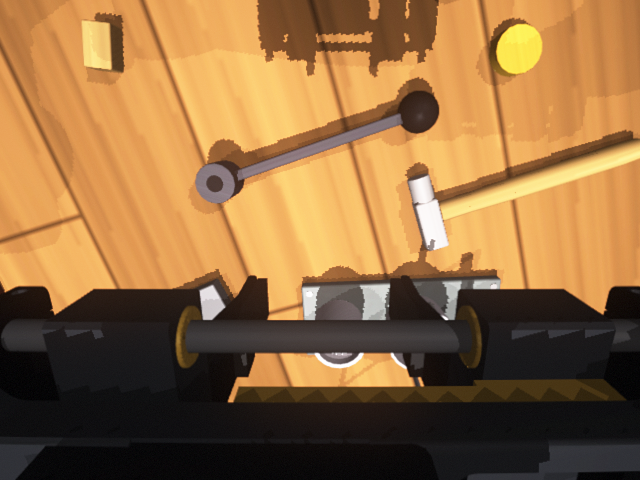

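Wrist view: lever hub at (217,183), ball at (418,112), hammer head at (430,215). The cradle is partly hidden by the gripper at (340,350). I'll measure the lever from all the views.

Run:
```python
from h import *
w=load("w1")[2];t=load("top0")[2]; s=load("scene0")[2]
zt=lambda l,x0,y0,f:[((x+.5)/f-.5+x0,(y+.5)/f-.5+y0) for x,y in l]
for n,c,hub,ball in(("w",w,[(217,183)],[(418.5,112)]),("t",t,zt([(146,470)],310,190,5),zt([(125,85)],310,190,5)),("s",s,zt([(82,49)],290,240,5),zt([(182,399)],290,240,5))):
    h=onplane(hub,c,.044)[0];b=onplane(ball,c,.022)[0];v=b-h
    print(n,h[:2].round(4),b[:2].round(4),np.hypot(*v[:2]).round(4),np.degrees(np.arctan2(v[1],v[0])).round(2))
```

```text
w [ 0.4454 -0.0411] [ 0.6734 -0.0326] 0.2282 2.14
t [ 0.4407 -0.0402] [ 0.6707 -0.0319] 0.2301 2.08
s [ 0.4431 -0.0388] [ 0.6737 -0.0307] 0.2308 2.0
```

```bash
python3 -m crank '[{"dx":1.5,"dy":-3.5,"dz":0,"rx":0,"ry":0,"rz":-0.04,"claw":5},{"dx":3,"dy":-7,"dz":0,"rx":0,"ry":0,"rz":-0.08,"claw":5},{"dx":4.5,"dy":-10.5,"dz":0,"rx":0,"ry":0,"rz":-0.12,"claw":5},{"dx":6,"dy":-13.5,"dz":-1,"rx":0,"ry":0,"rz":-0.154,"claw":5},{"dx":6.8,"dy":-15.2,"dz":-2,"rx":0,"ry":0,"rz":-0.154,"claw":5},{"dx":6.8,"dy":-15.2,"dz":-5,"rx":0,"ry":0,"rz":-0.154,"claw":5},{"dx":6.8,"dy":-15.2,"dz":-8,"rx":0,"ry":0,"rz":-0.154,"claw":5},{"dx":6.8,"dy":-15.2,"dz":-8,"rx":0,"ry":0,"rz":-0.154,"claw":5},{"dx":6.8,"dy":-15.2,"dz":-8,"rx":0,"ry":0,"rz":-0.154,"claw":5},{"dx":6.8,"dy":-15.2,"dz":-8,"rx":0,"ry":0,"rz":-0.154,"claw":5}]' 20
python3 - <<'E'
from h import *
s=status.state();print(s["tcp_pos"],R.from_quat(s["orientation"]).as_matrix().round(3).tolist())
p,d,c=grab("scene","s2");p2,_,_=grab("top","t2")
a=cv2.resize(p[190:370,165:305],None,fx=3,fy=3,interpolation=cv2.INTER_CUBIC)
b=cv2.resize(p2[170:290,370:480],None,fx=3,fy=3,interpolation=cv2.INTER_CUBIC)
o=np.zeros((540,760,3),np.uint8);o[:540,:420]=a;o[:360,425:755]=b;cv2.imwrite("pics/z4.png",o)
E
```

```text
time_s: 2.78
tcp_pos: [0.6246, -0.2554, 0.2124]
orientation: [0.847, 0.532, -0.003, -0.003]
force: [0.4, 0.2, 0.5]
opening: 0.0501
[ 0.62455694 -0.25540749  0.21244228] [[0.434, 0.901, -0.008], [0.901, -0.434, 0.003], [-0.001, -0.008, -1.0]]
```

View pics/z4.png

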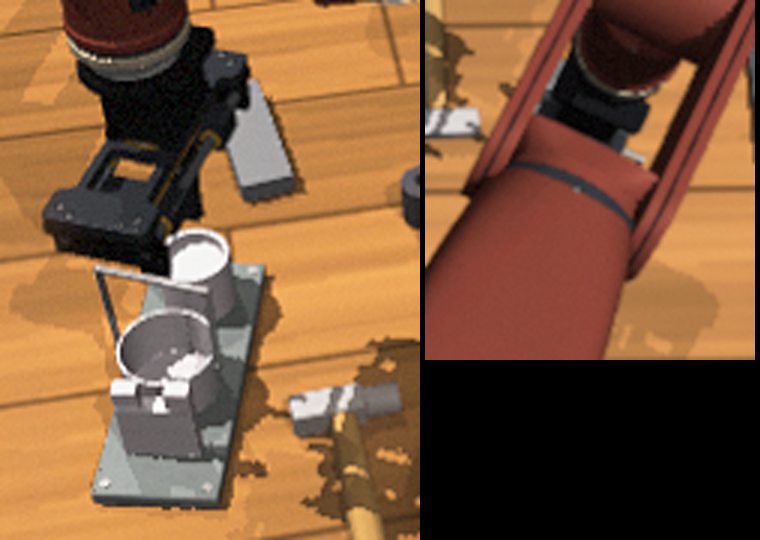

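Scene view: the gripper is above and behind the bail bar, which runs (100,268)-(208,290) in the zoom, and nothing else is near. I'll descend and pinch.

```bash
python3 -m crank '[{"dx":0,"dy":0.2,"dz":-2,"rx":0,"ry":0,"rz":0,"claw":5},{"dx":0,"dy":0.2,"dz":-4.5,"rx":0,"ry":0,"rz":0,"claw":5},{"dx":0,"dy":0.2,"dz":-6.4,"rx":0,"ry":0,"rz":0,"claw":5},{"dx":0,"dy":0.2,"dz":-6.4,"rx":0,"ry":0,"rz":0,"claw":5},{"dx":0,"dy":0.2,"dz":-6.4,"rx":0,"ry":0,"rz":0,"claw":5},{"dx":0,"dy":0.2,"dz":-6.4,"rx":0,"ry":0,"rz":0,"claw":2.5},{"dx":0,"dy":0.2,"dz":-6.4,"rx":0,"ry":0,"rz":0,"claw":1.5},{"dx":0,"dy":0.2,"dz":-6.4,"rx":0,"ry":0,"rz":0,"claw":0.8},{"dx":0,"dy":0.2,"dz":-6.4,"rx":0,"ry":0,"rz":0,"claw":0},{"dx":0,"dy":0.2,"dz":-6.4,"rx":0,"ry":0,"rz":0,"claw":0},{"dx":0,"dy":0.2,"dz":-6.4,"rx":0,"ry":0,"rz":0,"claw":0},{"dx":0,"dy":0.2,"dz":-6.4,"rx":0,"ry":0,"rz":0,"claw":0}]' 45
```

```text
time_s: 3.88
tcp_pos: [0.6253, -0.2538, 0.1502]
orientation: [0.847, 0.532, -0.002, -0.002]
force: [-0.2, -0.1, -0.2]
opening: 0.0114
```

```bash
python3 -m crank '[{"dx":0,"dy":0,"dz":0,"rx":0,"ry":0,"rz":0,"claw":0},{"dx":0,"dy":0,"dz":0,"rx":0,"ry":0,"rz":0,"claw":0},{"dx":0,"dy":0,"dz":0,"rx":0,"ry":0,"rz":0,"claw":0},{"dx":0,"dy":0,"dz":0,"rx":0,"ry":0,"rz":0,"claw":0}]' 45
```

```text
time_s: 4.22
tcp_pos: [0.6254, -0.2537, 0.1501]
orientation: [0.847, 0.532, -0.002, -0.002]
force: [0.4, 0.4, -0.3]
opening: 0.0039
```

```bash
python3 -m crank '[{"dx":0,"dy":0,"dz":0,"rx":0,"ry":0,"rz":0,"claw":0},{"dx":0,"dy":0,"dz":0,"rx":0,"ry":0,"rz":0,"claw":0}]' 45
python3 - <<'E'
from h import *
p,d,c=grab("scene","s3")
a=cv2.resize(p[220:370,165:305],None,fx=5,fy=5,interpolation=cv2.INTER_CUBIC)[:600]
cv2.imwrite("pics/z5.png",a)
E
```

```text
time_s: 4.38
tcp_pos: [0.6254, -0.2536, 0.1501]
orientation: [0.847, 0.532, -0.002, -0.002]
force: [-0.5, 0.8, 0.1]
opening: 0.0041
```

View pics/z5.png

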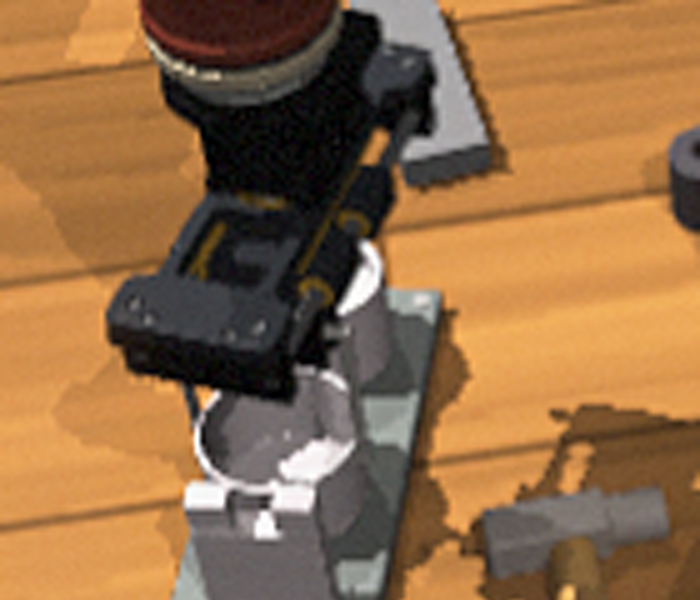

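Scene view: the fingers have closed around the bar near (320,340) in the zoom. The opening is steady at 4 mm and not 0, so they are holding the wire. I'll lift slowly and check.

```bash
python3 -m crank '[{"dx":0,"dy":0,"dz":0.5,"rx":0,"ry":0,"rz":0,"claw":0},{"dx":0,"dy":0,"dz":1.2,"rx":0,"ry":0,"rz":0,"claw":0},{"dx":0,"dy":0,"dz":2,"rx":0,"ry":0,"rz":0,"claw":0},{"dx":0,"dy":0,"dz":3,"rx":0,"ry":0,"rz":0,"claw":0},{"dx":0,"dy":0,"dz":4,"rx":0,"ry":0,"rz":0,"claw":0},{"dx":0,"dy":0,"dz":5,"rx":0,"ry":0,"rz":0,"claw":0},{"dx":0,"dy":0,"dz":6.5,"rx":0,"ry":0,"rz":0,"claw":0},{"dx":0,"dy":0,"dz":8,"rx":0,"ry":0,"rz":0,"claw":0},{"dx":0,"dy":0,"dz":9.5,"rx":0,"ry":0,"rz":0,"claw":0},{"dx":0,"dy":0,"dz":11,"rx":0,"ry":0,"rz":0,"claw":0},{"dx":0,"dy":0,"dz":12,"rx":0,"ry":0,"rz":0,"claw":0},{"dx":0,"dy":0,"dz":12.5,"rx":0,"ry":0,"rz":0,"claw":0},{"dx":0,"dy":0,"dz":12.5,"rx":0,"ry":0,"rz":0,"claw":0}]' 45
python3 - <<'E'
from h import *
p,d,c=grab("scene","s4")
a=cv2.resize(p[160:360,155:295],None,fx=3,fy=3,interpolation=cv2.INTER_CUBIC)[:600]
q,d,c=grab("wrist","w4")
o=np.zeros((600,800,3),np.uint8);o[:,:420]=a;o[:280,425:800]=cv2.resize(q,(375,280));cv2.imwrite("pics/z6.png",o)
E
```

```text
time_s: 5.52
tcp_pos: [0.6261, -0.254, 0.2773]
orientation: [0.847, 0.532, -0.001, -0.0]
force: [-0.1, -0.5, -1.8]
opening: 0.0044
```

View pics/z6.png

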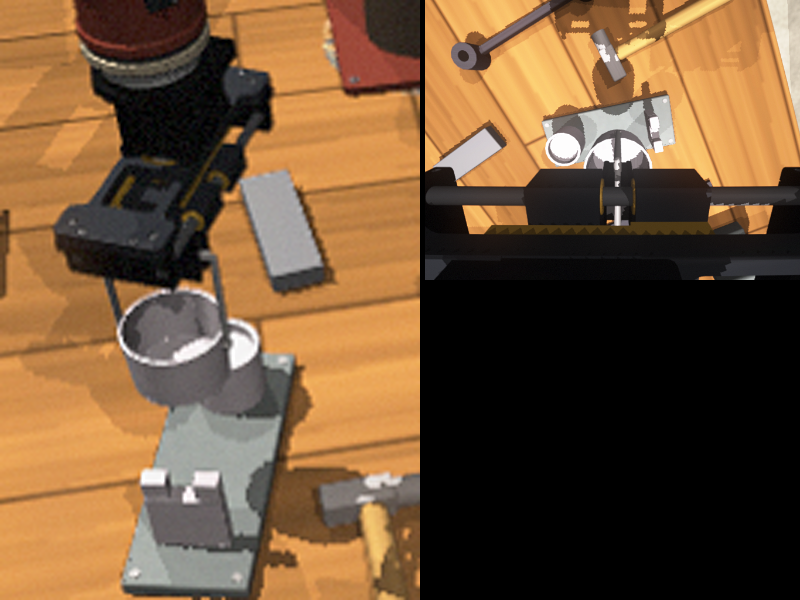

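The pail is off the cradle and hangs level from the gripper. The wrist inset also shows the cup and fork. I'll carry it toward the stand and stop halfway for a close look at the hook.

```bash
python3 -m crank '[{"dx":-0.2,"dy":0.8,"dz":0,"rx":0,"ry":0,"rz":0.01,"claw":0},{"dx":-0.6,"dy":2.4,"dz":0,"rx":0,"ry":0,"rz":0.03,"claw":0},{"dx":-1.2,"dy":4.8,"dz":0,"rx":0,"ry":0,"rz":0.05,"claw":0},{"dx":-1.8,"dy":7.2,"dz":0,"rx":0,"ry":0,"rz":0.07,"claw":0},{"dx":-2.4,"dy":9.6,"dz":0,"rx":0,"ry":0,"rz":0.09,"claw":0},{"dx":-3,"dy":12,"dz":0,"rx":0,"ry":0,"rz":0.11,"claw":0},{"dx":-3.6,"dy":14.4,"dz":0,"rx":0,"ry":0,"rz":0.13,"claw":0},{"dx":-4.2,"dy":16.8,"dz":0,"rx":0,"ry":0,"rz":0.15,"claw":0},{"dx":-4.8,"dy":19.2,"dz":0,"rx":0,"ry":0,"rz":0.17,"claw":0},{"dx":-5.4,"dy":21.6,"dz":0,"rx":0,"ry":0,"rz":0.19,"claw":0},{"dx":-6,"dy":24,"dz":0,"rx":0,"ry":0,"rz":0.21,"claw":0},{"dx":-6.6,"dy":26,"dz":0,"rx":0,"ry":0,"rz":0.23,"claw":0},{"dx":-7,"dy":27.2,"dz":0,"rx":0,"ry":0,"rz":0.25,"claw":0},{"dx":-7,"dy":28,"dz":0,"rx":0,"ry":0,"rz":0.25,"claw":0},{"dx":-7,"dy":28,"dz":0,"rx":0,"ry":0,"rz":0.25,"claw":0},{"dx":-7,"dy":28,"dz":0,"rx":0,"ry":0,"rz":0.25,"claw":0}]' 45
python3 - <<'E'
from h import *
print(status.state()["tcp_pos"])
q,d,c=grab("wrist","w5");p,_,_=grab("top","t5")
b=cv2.resize(p[180:300,385:465],None,fx=5,fy=5,interpolation=cv2.INTER_CUBIC)
cv2.imwrite("pics/z7.png",b)
E
```

```text
time_s: 6.95
tcp_pos: [0.5553, 0.0262, 0.2744]
orientation: [0.774, 0.634, -0.002, -0.002]
force: [0.7, 0.2, -2.3]
opening: 0.0043
[0.55529001 0.02618884 0.27436677]
```

View pics/w5.png

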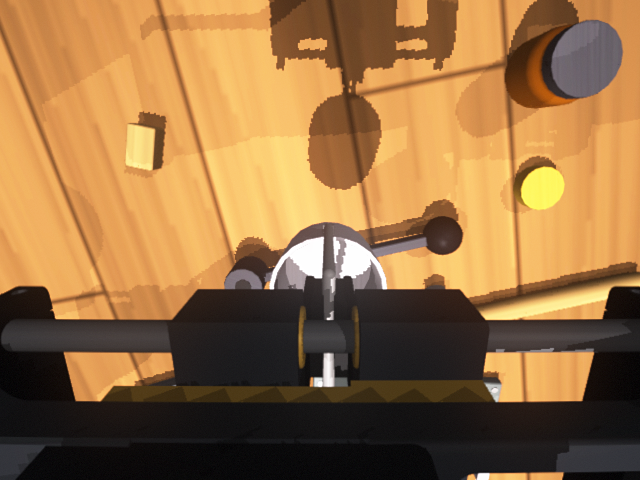

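View pics/z7.png

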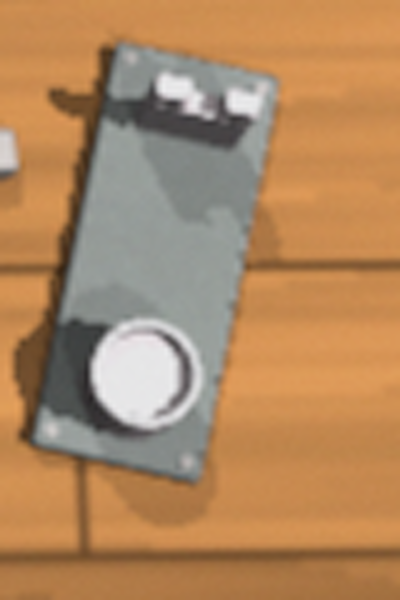

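Wrist view: the pail hangs straight at (328,260) with its bar seen edge-on, and the stand isn't in view yet. I'll go nearer, staying short of the hook tip.

```bash
python3 -m crank '[{"dx":-0.4,"dy":1,"dz":0,"rx":0,"ry":0,"rz":0,"claw":0},{"dx":-1,"dy":3,"dz":0,"rx":0,"ry":0,"rz":0,"claw":0},{"dx":-2,"dy":5.5,"dz":0,"rx":0,"ry":0,"rz":0,"claw":0},{"dx":-3,"dy":8,"dz":0,"rx":0,"ry":0,"rz":0,"claw":0},{"dx":-4,"dy":10.5,"dz":0,"rx":0,"ry":0,"rz":0,"claw":0},{"dx":-5,"dy":12.5,"dz":0,"rx":0,"ry":0,"rz":0,"claw":0},{"dx":-5.8,"dy":14,"dz":0,"rx":0,"ry":0,"rz":0,"claw":0},{"dx":-6,"dy":14.5,"dz":0,"rx":0,"ry":0,"rz":0,"claw":0},{"dx":-6,"dy":14.5,"dz":0,"rx":0,"ry":0,"rz":0,"claw":0},{"dx":-6,"dy":14.5,"dz":0,"rx":0,"ry":0,"rz":0,"claw":0}]' 45
python3 - <<'E'
from h import *
s=status.state();print(s["tcp_pos"],R.from_quat(s["orientation"]).as_matrix().round(3).tolist())
q,d,c=grab("wrist","w6")
print(proj([(.564,.306,.204),(.669,.284,.204)],c))
E
```

```text
time_s: 7.88
tcp_pos: [0.4958, 0.17, 0.2745]
orientation: [0.774, 0.633, -0.002, -0.001]
force: [-0.7, 0.2, -1.7]
opening: 0.0043
[0.49577648 0.1700022  0.27450054] [[0.198, 0.98, -0.005], [0.98, -0.199, -0.001], [-0.002, -0.005, -1.0]]
[[408.98478406 -10.98581647]
 [618.82973784  -6.99143718]]
```

View pics/w6.png

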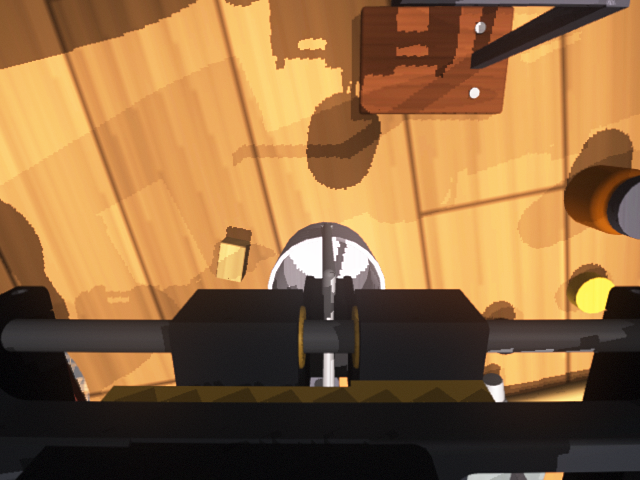

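The foot is at (435,60) with its edges parallel to the tool axis, so the yaw matches. The arm's near edge is at the top of the picture. I'll go 6 cm further and look again.

```bash
python3 -m crank '[{"dx":0,"dy":1,"dz":0,"rx":0,"ry":0,"rz":0,"claw":0},{"dx":-0.2,"dy":3,"dz":0,"rx":0,"ry":0,"rz":0,"claw":0},{"dx":-0.4,"dy":5,"dz":0,"rx":0,"ry":0,"rz":0,"claw":0},{"dx":-0.5,"dy":6,"dz":0,"rx":0,"ry":0,"rz":0,"claw":0},{"dx":-0.5,"dy":6,"dz":0,"rx":0,"ry":0,"rz":0,"claw":0},{"dx":-0.5,"dy":6,"dz":0,"rx":0,"ry":0,"rz":0,"claw":0}]' 45
python3 - <<'E'
from h import *
s=status.state();print(s["tcp_pos"],R.from_quat(s["orientation"]).as_matrix().round(3).tolist())
q,d,c=grab("wrist","w7")
cv2.imwrite("pics/w7z.png",cv2.resize(q[0:150,340:640],None,fx=2.6,fy=2.6,interpolation=cv2.INTER_CUBIC))
E
```

```text
time_s: 8.43
tcp_pos: [0.4911, 0.2295, 0.2743]
orientation: [0.774, 0.633, -0.003, -0.001]
force: [-0.0, -0.1, -1.7]
opening: 0.004
[0.49109109 0.22948292 0.27426998] [[0.198, 0.98, -0.006], [0.98, -0.198, -0.002], [-0.003, -0.005, -1.0]]
```

View pics/w7z.png

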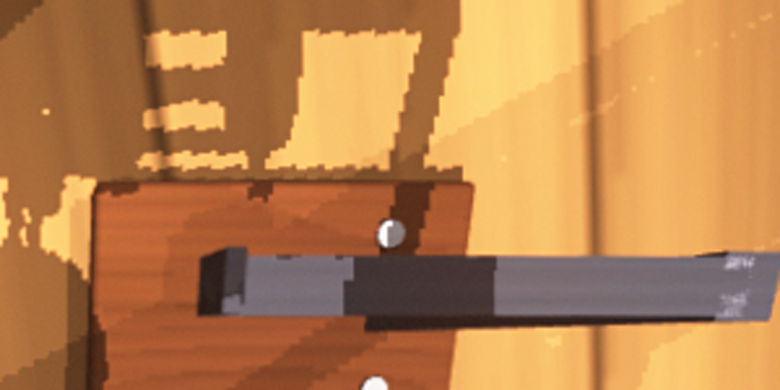

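The arm shows clearly in the zoom: tip at (200-245,250-315), post end at about (775,287), centre line y≈286.

Run:
```python
from h import *
c=load("w7")[2]; f=2.6
P=onplane([((x+.5)/f-.5+340,(y+.5)/f-.5) for x,y in [(245,283),(775,287),(500,257),(500,315)]],c,.204); print(P.round(4))
T=onplane([((x+.5)/f-.5+340,(y+.5)/f-.5) for x,y in [(218,248),(200,253),(245,248)]],c,.222);print(T.round(4))
v=P[1]-P[0];print(np.degrees(np.arctan2(v[1],v[0])),np.hypot(*v[:2]))
```

```text
[[0.5646 0.306  0.204 ]
 [0.6752 0.2836 0.204 ]
 [0.6176 0.3008 0.204 ]
 [0.6171 0.2891 0.204 ]]
[[0.5553 0.3132 0.222 ]
 [0.5518 0.313  0.222 ]
 [0.5603 0.3122 0.222 ]]
-11.4619191317412 0.11288061621204491
```

```bash
python3 -m crank '[{"dx":0,"dy":1,"dz":0,"rx":0,"ry":0,"rz":0,"claw":0},{"dx":0.2,"dy":3,"dz":-0.3,"rx":0,"ry":0,"rz":0,"claw":0},{"dx":0.4,"dy":5.5,"dz":-0.8,"rx":0,"ry":0,"rz":0,"claw":0},{"dx":0.6,"dy":8,"dz":-1.4,"rx":0,"ry":0,"rz":0,"claw":0},{"dx":0.8,"dy":10.5,"dz":-2,"rx":0,"ry":0,"rz":0,"claw":0},{"dx":0.8,"dy":11.8,"dz":-2.2,"rx":0,"ry":0,"rz":0,"claw":0},{"dx":0.8,"dy":11.8,"dz":-2.2,"rx":0,"ry":0,"rz":0,"claw":0},{"dx":0.8,"dy":11.8,"dz":-2.2,"rx":0,"ry":0,"rz":0,"claw":0},{"dx":0.8,"dy":11.8,"dz":-2.2,"rx":0,"ry":0,"rz":0,"claw":0}]' 45
python3 - <<'E'
from h import *
p,d,c=grab("scene","s8")
cv2.imwrite("pics/z8.png",cv2.resize(p[120:320,380:540],None,fx=3,fy=3,interpolation=cv2.INTER_CUBIC))
E
```

```text
time_s: 9.23
tcp_pos: [0.4993, 0.3462, 0.2525]
orientation: [0.774, 0.633, -0.003, -0.001]
force: [-1.0, -0.2, -1.3]
opening: 0.0041
```

View pics/z8.png

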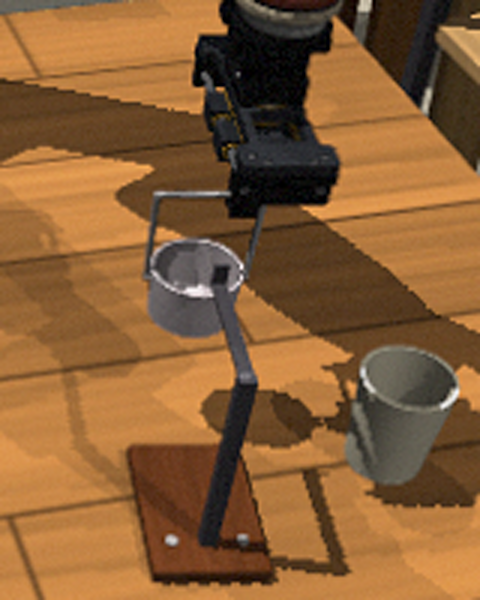

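Scene view: the pail hangs level just beyond the tip at (221,272), with the left bail corner at (155,195). I'll check the lateral alignment numerically.

Run:
```python
from h import *
c=load("s8")[2]
H=np.array([.611,.296]);ex=np.array([.980,-.199]);ey=np.array([.199,.98])
def L(x,y,z):
    p=onplane([((x+.5)/3-.5+380,(y+.5)/3-.5+120)],c,z)[0][:2]-H; print((p@ex*1e3).round(1),(p@ey*1e3).round(1))
L(155,195,.2445); L(221,267,.222); L(245,378,.204); 
L(197,240+0,.1675);L(150,278,.1675);L(244,278,.1675)
t=status.state()["tcp_pos"][:2]-H;print(t@ex,t@ey)
```

```text
-117.3 -45.7
-50.1 -0.1
61.6 -0.0
-156.4 8.2
-103.6 -41.4
-103.3 39.0
-0.11928368065153049 0.026859839192929242
```

Aligned to about 1 mm. I'll move over the tip, then lower.

```bash
python3 -m crank '[{"dx":0.5,"dy":-0.1,"dz":0,"rx":0,"ry":0,"rz":0,"claw":0},{"dx":1.5,"dy":-0.3,"dz":0,"rx":0,"ry":0,"rz":0,"claw":0},{"dx":2.9,"dy":-0.6,"dz":0,"rx":0,"ry":0,"rz":0,"claw":0},{"dx":4.4,"dy":-0.9,"dz":0,"rx":0,"ry":0,"rz":0,"claw":0},{"dx":5.9,"dy":-1.2,"dz":0,"rx":0,"ry":0,"rz":0,"claw":0},{"dx":7.3,"dy":-1.5,"dz":0,"rx":0,"ry":0,"rz":0,"claw":0},{"dx":8.8,"dy":-1.8,"dz":0,"rx":0,"ry":0,"rz":0,"claw":0},{"dx":10.2,"dy":-2.1,"dz":0,"rx":0,"ry":0,"rz":0,"claw":0},{"dx":11.3,"dy":-2.3,"dz":0,"rx":0,"ry":0,"rz":0,"claw":0},{"dx":11.7,"dy":-2.4,"dz":0,"rx":0,"ry":0,"rz":0,"claw":0},{"dx":11.7,"dy":-2.4,"dz":0,"rx":0,"ry":0,"rz":0,"claw":0},{"dx":11.7,"dy":-2.4,"dz":-0.6,"rx":0,"ry":0,"rz":0,"claw":0},{"dx":11.7,"dy":-2.4,"dz":-1.4,"rx":0,"ry":0,"rz":0,"claw":0},{"dx":11.7,"dy":-2.4,"dz":-2.2,"rx":0,"ry":0,"rz":0,"claw":0},{"dx":11.7,"dy":-2.4,"dz":-2.9,"rx":0,"ry":0,"rz":0,"claw":0},{"dx":11.7,"dy":-2.4,"dz":-3.3,"rx":0,"ry":0,"rz":0,"claw":0},{"dx":11.7,"dy":-2.4,"dz":-3.5,"rx":0,"ry":0,"rz":0,"claw":0},{"dx":11.7,"dy":-2.4,"dz":-3.5,"rx":0,"ry":0,"rz":0,"claw":0},{"dx":11.7,"dy":-2.4,"dz":-3.5,"rx":0,"ry":0,"rz":0,"claw":0}]' 45
python3 - <<'E'
from h import *
p,d,c=grab("scene","s9")
cv2.imwrite("pics/z9.png",cv2.resize(p[150:330,390:530],None,fx=3.3,fy=3.3,interpolation=cv2.INTER_CUBIC))
E
```

```text
time_s: 10.87
tcp_pos: [0.6164, 0.3222, 0.2178]
orientation: [0.775, 0.633, -0.003, -0.001]
force: [-0.7, 0.4, -1.7]
opening: 0.0039
```

View pics/z9.png

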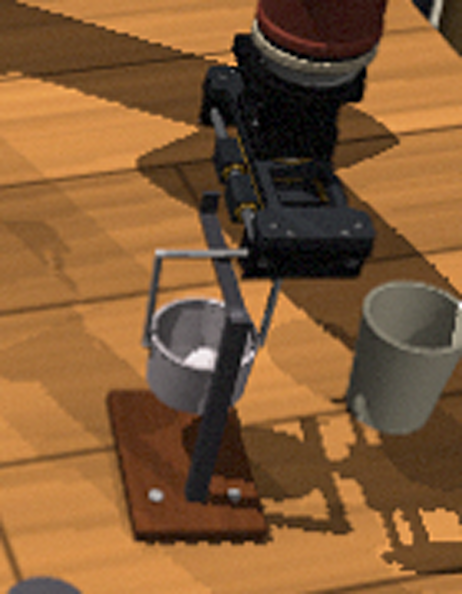

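The bar lies across the arm with the tip behind it. I'll lower the last few mm to contact.

```bash
python3 -m crank '[{"dx":0,"dy":0,"dz":-0.1,"rx":0,"ry":0,"rz":0,"claw":0},{"dx":0,"dy":0,"dz":-0.2,"rx":0,"ry":0,"rz":0,"claw":0},{"dx":0,"dy":0,"dz":-0.3,"rx":0,"ry":0,"rz":0,"claw":0},{"dx":0,"dy":0,"dz":-0.3,"rx":0,"ry":0,"rz":0,"claw":0}]' 45
```

```text
time_s: 11.25
tcp_pos: [0.6167, 0.3222, 0.2152]
orientation: [0.775, 0.632, -0.002, -0.001]
force: [-0.2, -0.6, -1.4]
opening: 0.0045
```

```bash
python3 -m crank '[{"dx":0,"dy":0,"dz":-0.1,"rx":0,"ry":0,"rz":0,"claw":0},{"dx":0,"dy":0,"dz":-0.2,"rx":0,"ry":0,"rz":0,"claw":0},{"dx":0,"dy":0,"dz":-0.2,"rx":0,"ry":0,"rz":0,"claw":0}]' 45;  python3 -m crank '[{"dx":0,"dy":0,"dz":-0.1,"rx":0,"ry":0,"rz":0,"claw":0},{"dx":0,"dy":0,"dz":-0.15,"rx":0,"ry":0,"rz":0,"claw":0},{"dx":0,"dy":0,"dz":-0.15,"rx":0,"ry":0,"rz":0,"claw":0}]' 45
```

```text
time_s: 11.5
tcp_pos: [0.6169, 0.3223, 0.2142]
orientation: [0.775, 0.632, -0.002, -0.0]
force: [-1.9, -0.6, 5.0]
opening: 0.0043
time_s: 11.75
tcp_pos: [0.617, 0.3224, 0.2138]
orientation: [0.775, 0.632, -0.002, -0.0]
force: [-3.1, -1.0, 6.5]
opening: 0.0044
```

Contact: the force has reversed to +6.5 N. I'll release gently.

```bash
python3 -m crank '[{"dx":0,"dy":0,"dz":0.05,"rx":0,"ry":0,"rz":0,"claw":0},{"dx":0,"dy":0,"dz":0.1,"rx":0,"ry":0,"rz":0,"claw":0.6},{"dx":0,"dy":0,"dz":0.1,"rx":0,"ry":0,"rz":0,"claw":1},{"dx":0,"dy":0,"dz":0.1,"rx":0,"ry":0,"rz":0,"claw":1.5},{"dx":0,"dy":0,"dz":0.1,"rx":0,"ry":0,"rz":0,"claw":2},{"dx":0,"dy":0,"dz":0.1,"rx":0,"ry":0,"rz":0,"claw":2.5},{"dx":0,"dy":0,"dz":0.1,"rx":0,"ry":0,"rz":0,"claw":3},{"dx":0,"dy":0,"dz":0.1,"rx":0,"ry":0,"rz":0,"claw":3},{"dx":0,"dy":0,"dz":0.1,"rx":0,"ry":0,"rz":0,"claw":3},{"dx":0,"dy":0,"dz":0.1,"rx":0,"ry":0,"rz":0,"claw":3}]' 20
python3 - <<'E'
from h import *
p,d,c=grab("scene","s10")
cv2.imwrite("pics/z10.png",cv2.resize(p[150:330,390:530],None,fx=3.3,fy=3.3,interpolation=cv2.INTER_CUBIC))
E
```

```text
time_s: 12.58
tcp_pos: [0.6171, 0.3224, 0.2148]
orientation: [0.775, 0.632, -0.001, -0.0]
force: [-0.3, 0.6, 0.7]
opening: 0.0293
```

View pics/z10.png

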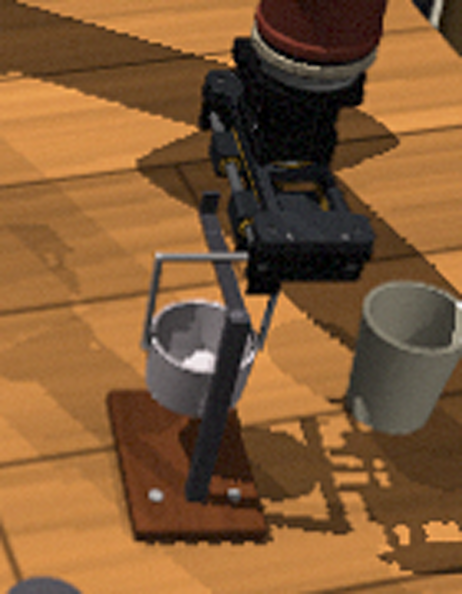

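The pail hangs by its bail on the arm. I'll rise straight up and then plan the lever approach.

```bash
python3 -m crank '[{"dx":0,"dy":0,"dz":1,"rx":0,"ry":0,"rz":0,"claw":3},{"dx":0,"dy":0,"dz":3,"rx":0,"ry":0,"rz":0,"claw":3},{"dx":0,"dy":0,"dz":6,"rx":0,"ry":0,"rz":0,"claw":3},{"dx":0,"dy":0,"dz":9,"rx":0,"ry":0,"rz":0,"claw":3},{"dx":0,"dy":0,"dz":9,"rx":0,"ry":0,"rz":0,"claw":3},{"dx":0,"dy":0,"dz":9,"rx":0,"ry":0,"rz":0,"claw":3}]' 20
python3 - <<'E'
from h import *
s=status.state();print(s["joints"].round(3),s["tcp_pos"],R.from_quat(s["orientation"]).as_matrix().round(3).tolist())
p,d,c=grab("scene","s11")
cv2.imwrite("pics/z11.png",cv2.resize(p[150:330,390:530],None,fx=3.3,fy=3.3,interpolation=cv2.INTER_CUBIC))
H=np.array([.611,.296,0]);
E
```

```text
time_s: 13.13
tcp_pos: [0.6184, 0.3229, 0.3093]
orientation: [0.775, 0.632, 0.002, 0.001]
force: [0.1, -0.8, -1.0]
opening: 0.0302
[ 0.368  0.363  1.238 -0.     1.537  0.57 ] [0.61840769 0.32289594 0.30926957] [[0.2, 0.98, 0.004], [0.98, -0.2, 0.001], [0.002, 0.003, -1.0]]
```

View pics/z11.png

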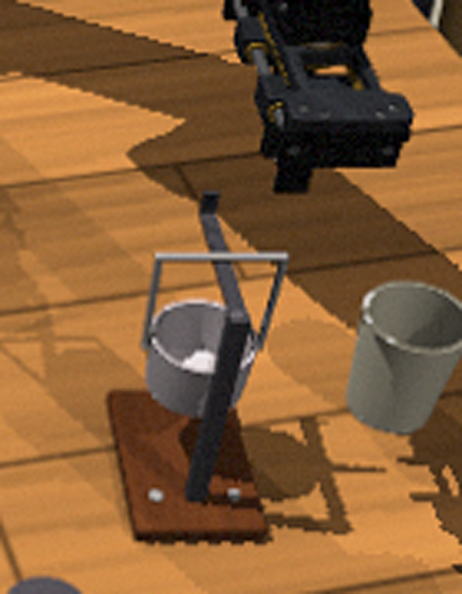

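The pail is hanging cleanly, its bar centred across the arm and its bail clear of the tip. Now to above the lever's balance point.

```bash
python3 -m crank '[{"dx":-0.3,"dy":-1,"dz":0,"rx":0,"ry":0,"rz":-0.04,"claw":5},{"dx":-1,"dy":-3.2,"dz":0,"rx":0,"ry":0,"rz":-0.12,"claw":5},{"dx":-1.9,"dy":-6,"dz":0,"rx":0,"ry":0,"rz":-0.22,"claw":5},{"dx":-2.8,"dy":-8.8,"dz":0,"rx":0,"ry":0,"rz":-0.32,"claw":5},{"dx":-3.8,"dy":-11.6,"dz":0,"rx":0,"ry":0,"rz":-0.42,"claw":5},{"dx":-4.7,"dy":-14.4,"dz":0,"rx":0,"ry":0,"rz":-0.52,"claw":5},{"dx":-5.6,"dy":-17.2,"dz":-1,"rx":0,"ry":0,"rz":-0.62,"claw":5},{"dx":-6.5,"dy":-20,"dz":-2,"rx":0,"ry":0,"rz":-0.72,"claw":5},{"dx":-7.4,"dy":-22.8,"dz":-4,"rx":0,"ry":0,"rz":-0.82,"claw":5},{"dx":-8.3,"dy":-25.6,"dz":-6,"rx":0,"ry":0,"rz":-0.92,"claw":5},{"dx":-9.2,"dy":-28.4,"dz":-8,"rx":0,"ry":0,"rz":-1.02,"claw":5},{"dx":-10.1,"dy":-31.2,"dz":-9,"rx":0,"ry":0,"rz":-1.12,"claw":5},{"dx":-11,"dy":-33.8,"dz":-10,"rx":0,"ry":0,"rz":-1.22,"claw":5},{"dx":-11.6,"dy":-35.6,"dz":-10,"rx":0,"ry":0,"rz":-1.3,"claw":5},{"dx":-11.7,"dy":-36.1,"dz":-10,"rx":0,"ry":0,"rz":-1.335,"claw":5},{"dx":-11.7,"dy":-36.1,"dz":-10,"rx":0,"ry":0,"rz":-1.335,"claw":5},{"dx":-11.7,"dy":-36.1,"dz":-10,"rx":0,"ry":0,"rz":-1.335,"claw":5},{"dx":-11.7,"dy":-36.1,"dz":-10,"rx":0,"ry":0,"rz":-1.335,"claw":5}]' 20
python3 - <<'E'
from h import *
s=status.state();print(s["joints"].round(3),s["tcp_pos"],R.from_quat(s["orientation"]).as_matrix().round(3).tolist())
grab("wrist","w12")
E
```

```text
time_s: 14.68
tcp_pos: [0.5008, -0.0376, 0.2065]
orientation: [1.0, 0.018, -0.0, -0.0]
force: [-0.7, 0.8, 0.9]
opening: 0.0498
[-0.232 -0.042  1.886  0.     1.298  1.302] [ 0.50077264 -0.03756617  0.20654588] [[0.999, 0.037, -0.0], [0.037, -0.999, 0.0], [-0.0, -0.0, -1.0]]
```

View pics/w12.png

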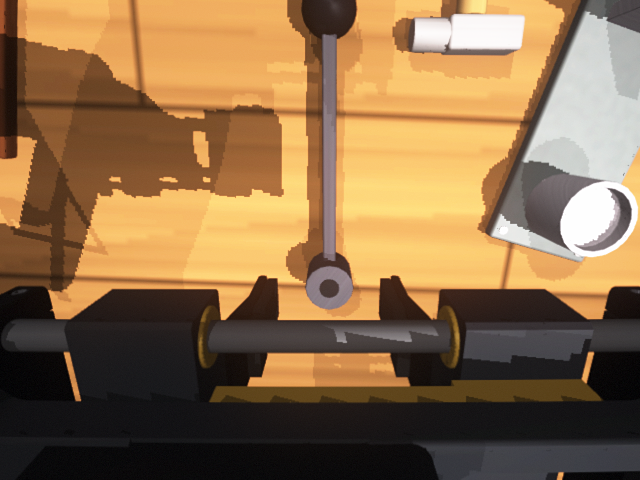

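Wrist view: hub top (329,289), ball (329,9) and cup rim ring centre about (597,218). I'll refine all three.

Run:
```python
from h import *
p,d,c=load("w12")
g=cv2.cvtColor(p,cv2.COLOR_BGR2GRAY)
m=(g>215).astype(np.uint8);m[:,:550]=0
k,_=cv2.findContours(m[170:265],cv2.RETR_EXTERNAL,cv2.CHAIN_APPROX_NONE)
k=max(k,key=cv2.contourArea);print("cup ell",cv2.fitEllipse(k),cv2.boundingRect(k))
h=onplane([(329,289)],c,.044)[0];b=onplane([(329,9)],c,.022)[0];v=b-h
print(h,b,np.hypot(*v[:2]),np.degrees(np.arctan2(v[1],v[0])))
e=onplane([(324,250),(335.5,250),(323,45),(336.5,45)],c,.030);print(e.round(4))
print("cup",onplane([(597,217.5)],c,.07))
a=cv2.resize(p[140:270,480:640],None,fx=4,fy=4,interpolation=cv2.INTER_CUBIC);cv2.imwrite("pics/z12.png",a)
```

```text
cup ell ((599.47900390625, 45.5877571105957), (69.45087432861328, 89.85874938964844), 31.8310546875) (561, 0, 78, 87)
[ 0.44156469 -0.04081614  0.044     ] [ 0.67240536 -0.03226871  0.022     ] 0.2309988534020611 2.120545491774954
[[ 0.4741 -0.035   0.03  ]
 [ 0.4745 -0.0456  0.03  ]
 [ 0.6446 -0.0285  0.03  ]
 [ 0.645  -0.0392  0.03  ]]
cup [[ 0.52208573 -0.24989985  0.07      ]]
```

View pics/z12.png

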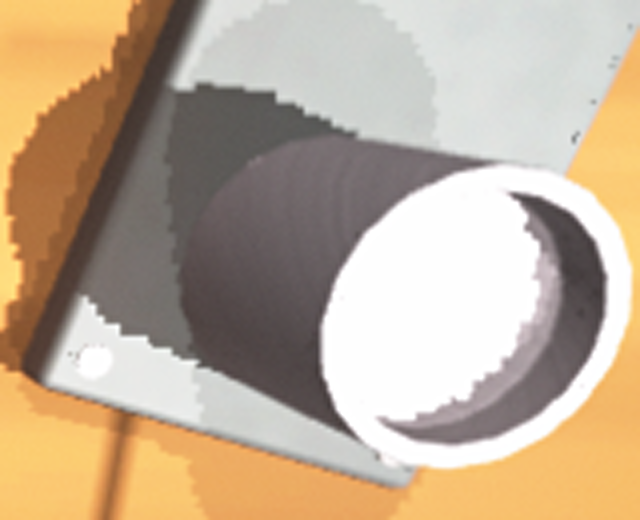

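```bash
python3 -m crank '[{"dx":-0.1,"dy":-0.1,"dz":-2,"rx":0,"ry":0,"rz":0,"claw":5},{"dx":-0.1,"dy":-0.1,"dz":-5,"rx":0,"ry":0,"rz":0,"claw":5},{"dx":-0.1,"dy":-0.1,"dz":-8,"rx":0,"ry":0,"rz":0,"claw":5},{"dx":-0.1,"dy":-0.1,"dz":-11,"rx":0,"ry":0,"rz":0,"claw":5},{"dx":-0.1,"dy":-0.1,"dz":-13.5,"rx":0,"ry":0,"rz":0,"claw":5},{"dx":-0.1,"dy":-0.1,"dz":-15,"rx":0,"ry":0,"rz":0,"claw":5},{"dx":-0.1,"dy":-0.1,"dz":-15,"rx":0,"ry":0,"rz":0,"claw":5},{"dx":-0.1,"dy":-0.1,"dz":-15,"rx":0,"ry":0,"rz":0,"claw":5}]' 20
python3 - <<'E'
from h import *
s=status.state();print(s["tcp_pos"])
p,d,c=grab("scene","s13")
cv2.imwrite("pics/z13.png",cv2.resize(p[200:350,250:400],None,fx=4,fy=4,interpolation=cv2.INTER_CUBIC))
E
```

```text
time_s: 15.4
tcp_pos: [0.4994, -0.0375, 0.0561]
orientation: [1.0, 0.019, -0.001, -0.0]
force: [-0.3, -0.4, 0.3]
opening: 0.0499
[ 0.49943893 -0.03751252  0.05612984]
```

View pics/z13.png

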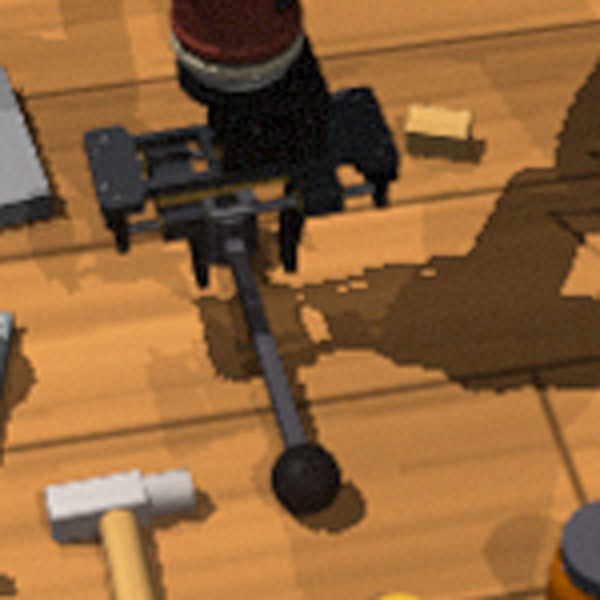

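The fingers straddle the bar close to the hub, as intended. I'll descend the last 2.6 cm and close.

```bash
python3 -m crank '[{"dx":0.05,"dy":-0.1,"dz":-1,"rx":0,"ry":0,"rz":0,"claw":5},{"dx":0.05,"dy":-0.1,"dz":-2,"rx":0,"ry":0,"rz":0,"claw":5},{"dx":0.05,"dy":-0.1,"dz":-2.6,"rx":0,"ry":0,"rz":0,"claw":5},{"dx":0.05,"dy":-0.1,"dz":-2.6,"rx":0,"ry":0,"rz":0,"claw":5},{"dx":0.05,"dy":-0.1,"dz":-2.6,"rx":0,"ry":0,"rz":0,"claw":3},{"dx":0.05,"dy":-0.1,"dz":-2.6,"rx":0,"ry":0,"rz":0,"claw":2},{"dx":0.05,"dy":-0.1,"dz":-2.6,"rx":0,"ry":0,"rz":0,"claw":1.5},{"dx":0.05,"dy":-0.1,"dz":-2.6,"rx":0,"ry":0,"rz":0,"claw":0.5},{"dx":0.05,"dy":-0.1,"dz":-2.6,"rx":0,"ry":0,"rz":0,"claw":0},{"dx":0.05,"dy":-0.1,"dz":-2.6,"rx":0,"ry":0,"rz":0,"claw":0},{"dx":0.05,"dy":-0.1,"dz":-2.6,"rx":0,"ry":0,"rz":0,"claw":0},{"dx":0.05,"dy":-0.1,"dz":-2.6,"rx":0,"ry":0,"rz":0,"claw":0},{"dx":0.05,"dy":-0.1,"dz":-2.6,"rx":0,"ry":0,"rz":0,"claw":0},{"dx":0.05,"dy":-0.1,"dz":-2.6,"rx":0,"ry":0,"rz":0,"claw":0},{"dx":0.05,"dy":-0.1,"dz":-2.6,"rx":0,"ry":0,"rz":0,"claw":0}]' 60; python3 -m crank '[{"dx":0,"dy":0,"dz":0,"rx":0,"ry":0,"rz":0,"claw":0},{"dx":0,"dy":0,"dz":0,"rx":0,"ry":0,"rz":0,"claw":0},{"dx":0,"dy":0,"dz":0,"rx":0,"ry":0,"rz":0,"claw":0},{"dx":0,"dy":0,"dz":0,"rx":0,"ry":0,"rz":0,"claw":0}]' 60
```

```text
time_s: 16.7
tcp_pos: [0.5012, -0.0387, 0.0316]
orientation: [1.0, 0.019, 0.0, -0.0]
force: [-1.1, 2.3, 2.7]
opening: 0.0115
time_s: 17.03
tcp_pos: [0.5011, -0.0387, 0.0315]
orientation: [1.0, 0.019, 0.0, -0.0]
force: [0.1, 1.1, 2.5]
opening: 0.0115
```

Gripped at 11.5 mm opening. I'll lift slowly and check that it stays level.

```bash
python3 -m crank '[{"dx":0,"dy":0,"dz":0.3,"rx":0,"ry":0,"rz":0,"claw":0},{"dx":0,"dy":0,"dz":0.8,"rx":0,"ry":0,"rz":0,"claw":0},{"dx":0,"dy":0,"dz":1.5,"rx":0,"ry":0,"rz":0,"claw":0},{"dx":0,"dy":0,"dz":2.5,"rx":0,"ry":0,"rz":0,"claw":0},{"dx":0,"dy":0,"dz":4,"rx":0,"ry":0,"rz":0,"claw":0},{"dx":0,"dy":0,"dz":5.5,"rx":0,"ry":0,"rz":0,"claw":0},{"dx":0,"dy":0,"dz":7,"rx":0,"ry":0,"rz":0,"claw":0},{"dx":0,"dy":0,"dz":8.5,"rx":0,"ry":0,"rz":0,"claw":0},{"dx":0,"dy":0,"dz":10,"rx":0,"ry":0,"rz":0,"claw":0},{"dx":0,"dy":0,"dz":11.5,"rx":0,"ry":0,"rz":0,"claw":0},{"dx":0,"dy":0,"dz":13,"rx":0,"ry":0,"rz":0,"claw":0},{"dx":0,"dy":0,"dz":14,"rx":0,"ry":0,"rz":0,"claw":0},{"dx":0,"dy":0,"dz":14.5,"rx":0,"ry":0,"rz":0,"claw":0},{"dx":0,"dy":0,"dz":14.5,"rx":0,"ry":0,"rz":0,"claw":0},{"dx":0,"dy":0,"dz":14.5,"rx":0,"ry":0,"rz":0,"claw":0}]' 60
python3 - <<'E'
from h import *
s=status.state();print(s["tcp_pos"],R.from_quat(s["orientation"]).as_matrix().round(4).tolist())
p,d,c=grab("scene","s14");grab("wrist","w14")
cv2.imwrite("pics/z14.png",cv2.resize(p[160:330,250:400],None,fx=3.5,fy=3.5,interpolation=cv2.INTER_CUBIC))
E
```

```text
time_s: 18.28
tcp_pos: [0.5009, -0.0387, 0.1763]
orientation: [1.0, 0.019, 0.0, -0.0]
force: [0.6, -0.3, -7.0]
opening: 0.0112
[ 0.50093523 -0.03865844  0.17632478] [[0.9993, 0.0384, 0.0004], [0.0384, -0.9993, 0.0007], [0.0004, -0.0007, -1.0]]
```

View pics/z14.png

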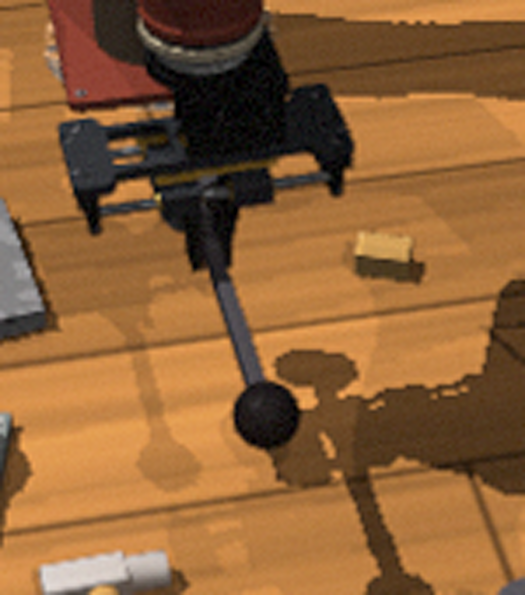

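View pics/w14.png

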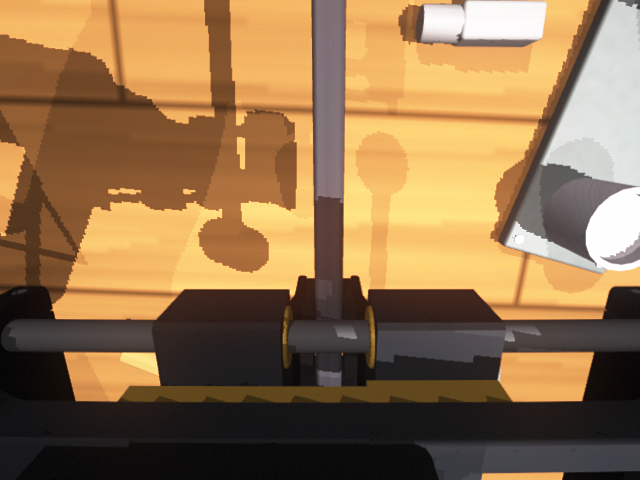

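Run:
```python
from h import *
p,d,c=load("s14"); f=3.5
def px(x,y): return ((x+.5)/f-.5+250,(y+.5)/f-.5+160)
print("seen",px(266,414)); 
for z in(.157,.1668,.177):print(z,proj([(.673,-.032,z)],c))
_,_,s0=load("scene0"); print("before seen",((182.5)/5-.5+290,(399.5)/5-.5+240),proj([(.673,-.032,.022)],s0))
# bar width in wrist view: where row 5 and 240
q,_,w=load("w14"); print(proj([(x,-.0382+(x-.5009)*.0375+o,.030+.1448) for x in(.53,.58,.61) for o in(.006,-.006)],w).round(1))
for r in(5,100,200,250): print(r,np.where(cv2.cvtColor(q,cv2.COLOR_BGR2HSV)[r,290:370,1]<70)[0][[0,-1]]+290)
```

```text
seen (325.6428571428571, 277.92857142857144)
0.157 [[325.25998327 281.060079  ]]
0.1668 [[325.24704221 278.04015291]]
0.177 [[325.23338903 274.85812324]]
before seen (326.0, 319.4) [[325.42224828 319.25207197]]
[[311.9 253.4]
 [341.3 254.5]
 [310.2 124.6]
 [342.8 125.9]
 [309.1  34. ]
 [343.8  35.5]]
5 [313 344]
100 [314 343]
200 [317 342]Traceback (most recent call last):
  File "<stdin>", line 9, in <module>
IndexError: index 0 is out of bounds for axis 0 with size 0
```

It is level: the ball is seen within 0.1 px of where a level lever would put it. The force reads 7 N. I'll carry it over the cradle, keeping high.

```bash
python3 -m crank '[{"dx":0.2,"dy":-0.5,"dz":0,"rx":0,"ry":0,"rz":-0.01,"claw":0},{"dx":0.6,"dy":-1.7,"dz":0,"rx":0,"ry":0,"rz":-0.02,"claw":0},{"dx":1.2,"dy":-3.5,"dz":0,"rx":0,"ry":0,"rz":-0.04,"claw":0},{"dx":1.9,"dy":-5.5,"dz":0,"rx":0,"ry":0,"rz":-0.06,"claw":0},{"dx":2.6,"dy":-7.5,"dz":0,"rx":0,"ry":0,"rz":-0.08,"claw":0},{"dx":3.2,"dy":-9.5,"dz":0,"rx":0,"ry":0,"rz":-0.105,"claw":0},{"dx":3.9,"dy":-11.5,"dz":0,"rx":0,"ry":0,"rz":-0.13,"claw":0},{"dx":4.6,"dy":-13.5,"dz":0,"rx":0,"ry":0,"rz":-0.155,"claw":0},{"dx":5.2,"dy":-15.5,"dz":0,"rx":0,"ry":0,"rz":-0.18,"claw":0},{"dx":5.9,"dy":-17.5,"dz":0,"rx":0,"ry":0,"rz":-0.21,"claw":0},{"dx":6.5,"dy":-19.3,"dz":0,"rx":0,"ry":0,"rz":-0.235,"claw":0},{"dx":7.1,"dy":-21,"dz":0,"rx":0,"ry":0,"rz":-0.26,"claw":0},{"dx":7.5,"dy":-22.1,"dz":0,"rx":0,"ry":0,"rz":-0.275,"claw":0},{"dx":7.65,"dy":-22.6,"dz":0,"rx":0,"ry":0,"rz":-0.28,"claw":0},{"dx":7.65,"dy":-22.6,"dz":0,"rx":0,"ry":0,"rz":-0.28,"claw":0},{"dx":7.65,"dy":-22.6,"dz":0,"rx":0,"ry":0,"rz":-0.28,"claw":0},{"dx":7.65,"dy":-22.6,"dz":0,"rx":0,"ry":0,"rz":-0.28,"claw":0}]' 60
python3 - <<'E'
from h import *
s=status.state();print(s["tcp_pos"],R.from_quat(s["orientation"]).as_matrix().round(4).tolist())
p,d,c=grab("scene","s15");q,_,_=grab("wrist","w15");t,_,_=grab("top","t15")
a=cv2.resize(p[210:370,165:285],None,fx=3.5,fy=3.5,interpolation=cv2.INTER_CUBIC)
o=np.zeros((600,800,3),np.uint8);o[:560,:420]=a;o[:280,425:800]=cv2.resize(q,(375,280))
b=cv2.resize(t[180:280,385:465],None,fx=3,fy=3);o[290:590,425:665]=b
cv2.imwrite("pics/z15.png",o)
E
```

```text
time_s: 19.8
tcp_pos: [0.5765, -0.2635, 0.175]
orientation: [0.993, -0.12, -0.001, -0.001]
force: [-0.6, -0.4, -7.3]
opening: 0.0115
[ 0.57650473 -0.2635426   0.1749857 ] [[0.9712, -0.2384, -0.002], [-0.2384, -0.9712, 0.0025], [-0.0025, -0.0019, -1.0]]
```

View pics/z15.png

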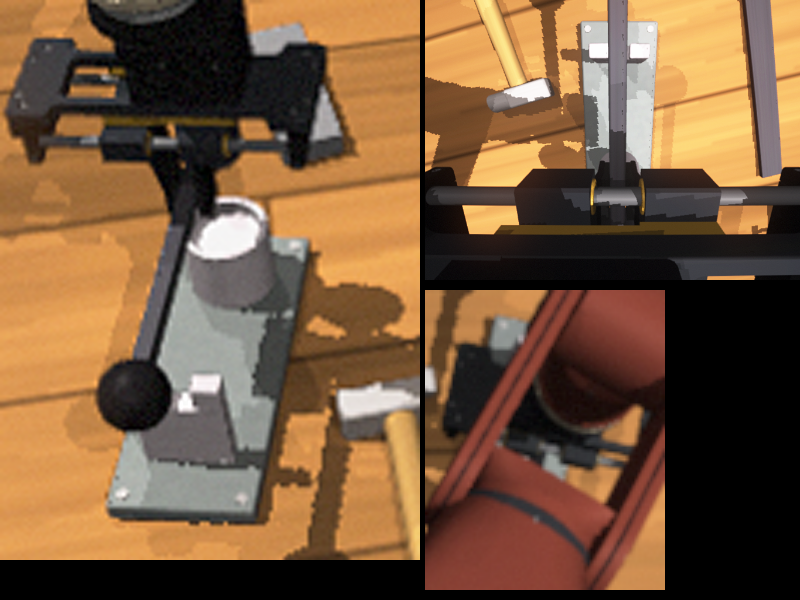

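Wrist inset: the fork's prongs sit symmetrically on either side of the bar. In the scene view the cup rim is unobstructed, so I'll measure the fork and cup again.

Run:
```python
from h import *
q,_,w=load("w15");p,_,s=load("s15")
cv2.imwrite("pics/z16.png",cv2.resize(q[20:150,240:420],None,fx=4.4,fy=4.4,interpolation=cv2.INTER_CUBIC)[:570])
cv2.imwrite("pics/z17.png",cv2.resize(p[255:305,205:255],None,fx=12,fy=12,interpolation=cv2.INTER_CUBIC))
```

```text
(no output)
```

View pics/z16.png

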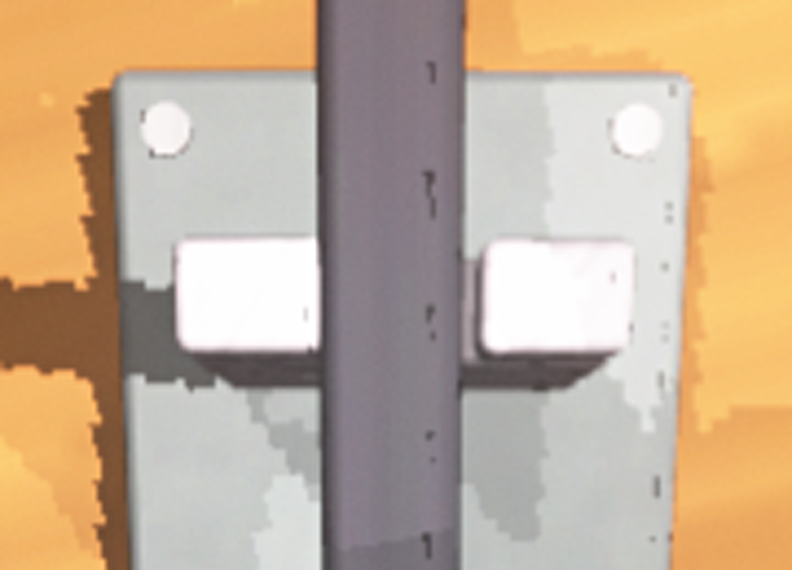

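View pics/z17.png

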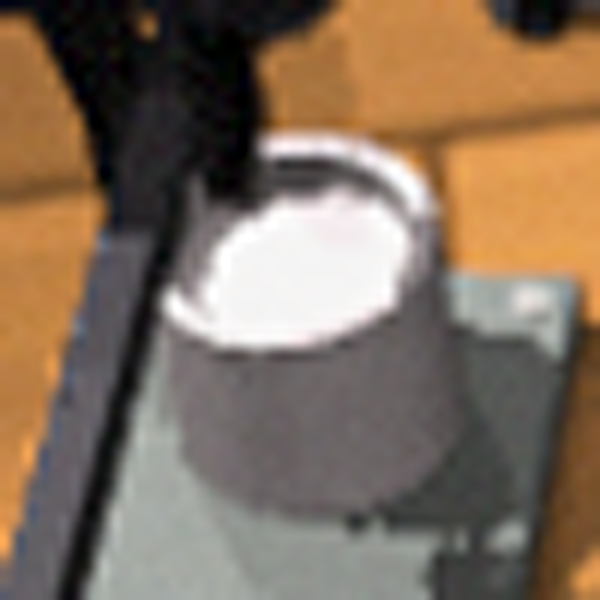

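Run:
```python
from h import *
q,_,w=load("w15");p,_,s=load("s15")
Z=lambda x,y:((x+.5)/4.4-.5+240,(y+.5)/4.4-.5+20)
F=onplane([Z(405,296),Z(175,296),Z(635,296)],w,.092);print("fork w",F.round(4))
b=onplane([Z(391,296),Z(391,500),Z(391,30)],w,.030+.1435);print("bar top line",b.round(4))
v=b[2]-b[1];print("bar yaw",np.degrees(np.arctan2(v[1],v[0])))
cx=np.array([.9707,-.2402]);n=np.array([.2402,.9707])
print("fork lateral off bar mm",(F[0]-b[0])[:2]@n*1e3)
print("board holes yaw",[(lambda a:np.degrees(np.arctan2(a[1],a[0])))( (lambda B:B[1]-B[0])(onplane([Z(125,500),Z(117,100)],w,.015)))])
C=onplane([((301.5)/12-.5+205,(240.5)/12-.5+255)],s,.07);print("cup scene",C)
```

```text
fork w [[ 0.6753 -0.2902  0.092 ]
 [ 0.6825 -0.2611  0.092 ]
 [ 0.6683 -0.3192  0.092 ]]
bar top line [[ 0.6667 -0.2862  0.1735]
 [ 0.6511 -0.2824  0.1735]
 [ 0.6857 -0.2908  0.1735]]
bar yaw -13.781364851173025
fork lateral off bar mm -1.7829751280093284
board holes yaw [np.float64(-15.17828747502957)]
cup scene [[ 0.52247918 -0.24727595  0.07      ]]
```

The fork is 1.8 mm to the right of the bar, and the cup estimates average (0.520,-0.2505). I'll apply the small correction and lower to 4 cm above the rim.

```bash
python3 -m crank '[{"dx":0,"dy":-0.1,"dz":-0.4,"rx":0,"ry":0,"rz":0,"claw":0},{"dx":0.05,"dy":-0.13,"dz":-1,"rx":0,"ry":0,"rz":0,"claw":0},{"dx":0.05,"dy":-0.13,"dz":-1.7,"rx":0,"ry":0,"rz":0,"claw":0},{"dx":0.05,"dy":-0.13,"dz":-2.4,"rx":0,"ry":0,"rz":0,"claw":0},{"dx":0.05,"dy":-0.13,"dz":-3,"rx":0,"ry":0,"rz":0,"claw":0},{"dx":0.05,"dy":-0.13,"dz":-3.35,"rx":0,"ry":0,"rz":0,"claw":0},{"dx":0.05,"dy":-0.13,"dz":-3.35,"rx":0,"ry":0,"rz":0,"claw":0},{"dx":0.05,"dy":-0.13,"dz":-3.35,"rx":0,"ry":0,"rz":0,"claw":0},{"dx":0.05,"dy":-0.13,"dz":-3.35,"rx":0,"ry":0,"rz":0,"claw":0},{"dx":0.05,"dy":-0.13,"dz":-3.35,"rx":0,"ry":0,"rz":0,"claw":0},{"dx":0.05,"dy":-0.13,"dz":-3.35,"rx":0,"ry":0,"rz":0,"claw":0},{"dx":0.05,"dy":-0.13,"dz":-3.35,"rx":0,"ry":0,"rz":0,"claw":0}]' 60
python3 - <<'E'
from h import *
s=status.state();print(s["tcp_pos"],s["dq"].round(3),R.from_quat(s["orientation"]).as_matrix().round(4).tolist())
p,d,c=grab("scene","s18");grab("wrist","w18")
T=s["tcp_pos"];ex=R.from_quat(s["orientation"]).as_matrix()[:,0]
hub=T-.0585*ex; hub[2]-=.0315; print("hub underside",hub.round(4))
ball=T+(.230-.0585)*ex; ball[2]+=.022-.0315; print("ball px",proj([ball],c))
cv2.imwrite("pics/z18.png",cv2.resize(p[220:370,165:285],None,fx=4,fy=4,interpolation=cv2.INTER_CUBIC))
cv2.imwrite("pics/z19.png",cv2.resize(p[200:320,420:560],None,fx=4,fy=4,interpolation=cv2.INTER_CUBIC))
E
```

```text
time_s: 20.95
tcp_pos: [0.5775, -0.265, 0.1424]
orientation: [0.993, -0.12, -0.0, -0.001]
force: [0.1, -0.1, -7.3]
opening: 0.0117
[ 0.57752421 -0.26503137  0.14242635] [ 0.001  0.002  0.002 -0.    -0.001  0.   ] [[0.9712, -0.2381, -0.0006], [-0.2381, -0.9712, 0.0013], [-0.0009, -0.0012, -1.0]]
hub underside [ 0.5207 -0.2511  0.111 ]
ball px [[204.40978769 332.31289447]]
```

View pics/z18.png

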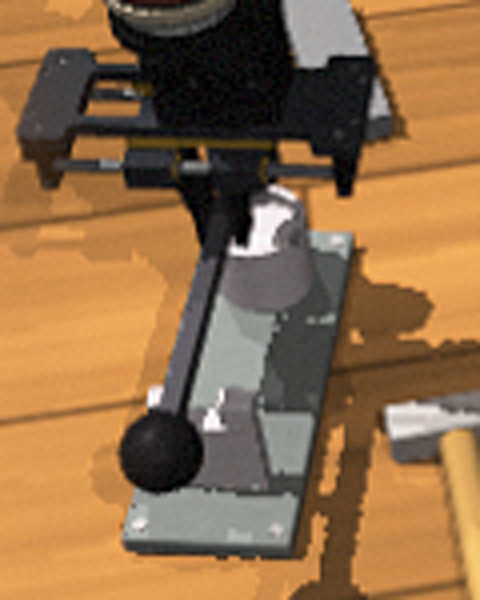

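View pics/z19.png

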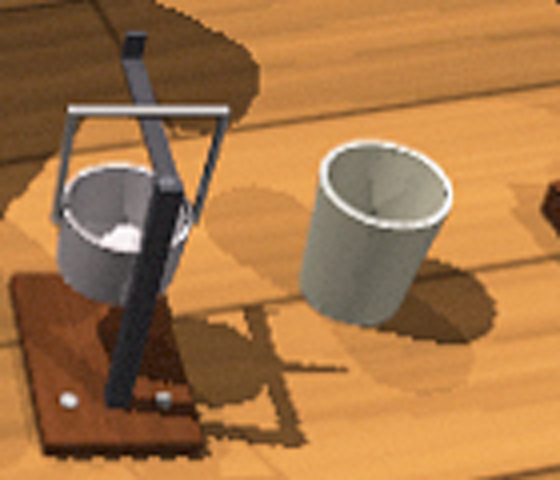

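View pics/w18.png

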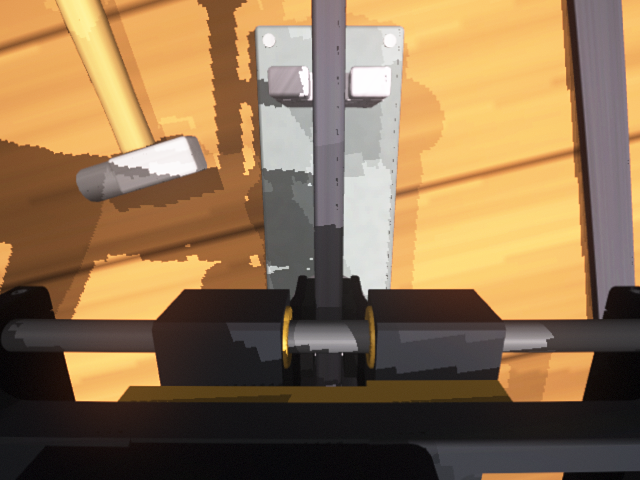

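The ball is seen at (205.1,332.6) against (204.4,332.3) predicted. The bar (col 329) is midway between the prongs (268–390), the arm is still, and the pail still hangs. I'm handing in.

```bash
python3 -c "
from rig import arm,status
print(arm.finish_job()); s=status.state(); print(s['time_s'],s['tcp_pos'],s['opening'],s['force'])"
```

```text
the job is handed in; nothing more can be done
None
the job is handed in; nothing more can be done
```

I hung the pail by its bail on the hook and let go of it. I then gripped the lever at its balance point and handed in at about 21 s, still holding it over the cradle.

**Pail:** It hangs on the arm in the last scene picture, with its bar across the arm. It was placed within about 1 mm of the hook's middle.

**Lever:**
- **Level and still:** The ball was within 1 px of where a level lever would put it. Joint speeds were near zero, and the force reading was about 7.3 N (the lever's weight).
- **Hub:** I worked out its underside at (0.521, -0.251, 0.111), which is about 41 mm above the cup's rim. This comes from the gripper pose, because the hub was hidden from the cameras at the end.
- **Bar:** It was midway between the fork's prongs in the wrist picture.

**Disagreement:** My estimates of the cup's centre differed by about 3–5 mm between views. I used their average, about (0.520, -0.2505), so the hub's centring over the cup is good to a few mm.

**Other things:** I saw none of the bystanders touched, though I made no separate position check of each one at the end.

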